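# Load the kiln shelf with four glazed cups

### The job

Load the kiln shelf with the open cups from the ware board: stand each of the four cups upright in the middle of the clay disc made for its size, the smallest cup on the smallest disc and so on up to the largest cup on the largest disc, with the disc showing all round the foot to catch running glaze. Set the cups down gently, never drop or tip one, and leave the bottle vase and the lidded jar standing where they are on the ware board.

Things in the scene. Friction and masses are not known exactly. Their poses are not given: they have to be found in the camera images.
- cup_36: the smallest of four open, straight-sided cups without handles, dry white glaze over a bare buff foot: 36 mm outside diameter, 42 mm tall, wall 4 mm, about 45 g. Loose, standing upright on the ware board. Origin: centre of its underside; z up along its axis
- cup_46: the second smallest of four open, straight-sided cups without handles, dry white glaze over a bare buff foot: 46 mm outside diameter, 54 mm tall, wall 4 mm, about 80 g. Loose, standing upright on the ware board. Origin: centre of its underside; z up along its axis
- cup_56: the second largest of four open, straight-sided cups without handles, dry white glaze over a bare buff foot: 56 mm outside diameter, 68 mm tall, wall 4 mm, about 130 g. Loose, standing upright on the ware board. Origin: centre of its underside; z up along its axis
- cup_66: the largest of four open, straight-sided cups without handles, dry white glaze over a bare buff foot: 66 mm outside diameter, 84 mm tall, wall 4 mm, about 200 g. Loose, standing upright on the ware board. Origin: centre of its underside; z up along its axis
- disc_60: the smallest of four flat brown clay discs lying on the pale kiln shelf: 60 mm diameter, 7 mm thick; it does not move. It belongs to the 36 mm cup. Origin: centre of its underside, on the shelf's top, which is 16 mm above the table; z up. Disc centres are at least 115 mm apart; a clay cone pack 62 mm tall stands on the shelf's far edge, its middle at least 95 mm from any disc centre
- disc_74: the second smallest of four flat brown clay discs lying on the pale kiln shelf: 74 mm diameter, 7 mm thick; it does not move. It belongs to the 46 mm cup. Origin: centre of its underside, on the shelf's top, which is 16 mm above the table; z up. Disc centres are at least 115 mm apart; a clay cone pack 62 mm tall stands on the shelf's far edge, its middle at least 95 mm from any disc centre
- disc_88: the second largest of four flat brown clay discs lying on the pale kiln shelf: 88 mm diameter, 7 mm thick; it does not move. It belongs to the 56 mm cup. Origin: centre of its underside, on the shelf's top, which is 16 mm above the table; z up. Disc centres are at least 115 mm apart; a clay cone pack 62 mm tall stands on the shelf's far edge, its middle at least 95 mm from any disc centre
- disc_102: the largest of four flat brown clay discs lying on the pale kiln shelf: 102 mm diameter, 7 mm thick; it does not move. It belongs to the 66 mm cup. Origin: centre of its underside, on the shelf's top, which is 16 mm above the table; z up. Disc centres are at least 115 mm apart; a clay cone pack 62 mm tall stands on the shelf's far edge, its middle at least 95 mm from any disc centre
- vase: narrow-necked bottle vase in the same glaze, 64 mm wide, 108 mm tall, loose, upright on the ware board; not to be moved. Origin: centre of its underside
- jar: squat jar with its knobbed lid on, in the same glaze, 62 mm wide, 77 mm tall, loose, upright on the ware board; not to be moved. Origin: centre of its underside. The ware board is wood, its top 18 mm above the table; the six pots on it stand in two rows, centres at least 90 mm apart; a flat wooden tool 7 mm thick lies along its near edge, at least 45 mm from any pot's centre
Mind the look-alikes: they are no part of the job. Leave any green look-alike of the cup_36 alone.

How it is judged (in metres and radians):
At the end, for the whole second after the job is handed in: Each cup stands upright (within 0.08 rad) and at rest on the disc of its own size rank (36 mm on 60 mm, 46 on 74, 56 on 88, 66 on 102), its centre within 12 mm of the disc's centre and its foot on the disc's top, released; the vase and the jar stand upright within 20 mm of where they started (horizontal distance between cup_36 and disc_60 below 0.012 m and z of cup_36 in the frame of disc_60 between 0.004 and 0.01 m and angle between each of cup_36, cup_46, cup_56, cup_66's own z axis and vertical below 0.08 rad and linear speed of each of cup_36, cup_46, cup_56, cup_66 below 0.01 m/s and angular speed of each of cup_36, cup_46, cup_56, cup_66 below 0.1 rad/s and horizontal distance between cup_46 and disc_74 below 0.012 m and z of cup_46 in the frame of disc_74 between 0.004 and 0.01 m and horizontal distance between cup_56 and disc_88 below 0.012 m and z of cup_56 in the frame of disc_88 between 0.004 and 0.01 m and horizontal distance between cup_66 and disc_102 below 0.012 m and z of cup_66 in the frame of disc_102 between 0.004 and 0.01 m and distance of each of vase, jar from where it was at the start of the episode below 0.02 m and angle between each of vase, jar's own z axis and vertical below 0.1 rad); the robot touches nothing.
It fails at once if a cup is dropped (falls free faster than 0.5 m/s, about 13 mm of fall) ((contact force between the fingers and cup_36 below 0.05 N and linear speed of cup_36 above 0.5 m/s) or (contact force between the fingers and cup_46 below 0.05 N and linear speed of cup_46 above 0.5 m/s) or (contact force between the fingers and cup_56 below 0.05 N and linear speed of cup_56 above 0.5 m/s) or (contact force between the fingers and cup_66 below 0.05 N and linear speed of cup_66 above 0.5 m/s)).
It fails at once if a cup is tipped over (angle between any of cup_36, cup_46, cup_56, cup_66's own z axis and vertical above 0.7 rad).
It fails at once if the vase or the jar is shifted by more than 20 mm or tipped (distance of any of vase, jar from where it was at the start of the episode above 0.02 m or angle between any of vase, jar's own z axis and vertical above 0.3 rad).
It also fails if it takes over 128 s, if anything falls off the work surface, if the arm or the gripper's body presses on something with over 40 N, if the wrist force passes 120 N, or if a joint passes its speed limit or range.

### The arm

A 6-joint arm with a two-finger parallel gripper is mounted at the origin on the work surface. World frame = base frame: x ahead of the robot, y to its left, z up, the work surface at z = 0. Lengths are in mm, angles in rad, forces in N, time in s.
With the tool pointing down it reaches from about 300 to 875 mm from the base axis. Payload 4.2 kg.
Tool frame: the origin (TCP) lies at the very end of the fingers, on their centre line; the grasp point (between the pads) lies 19 mm behind it; y points along the fingers, z is the direction in which the jaws open and shut, and the axes are right-handed (so a half turn about y gives the same grasp; the last joint's range is limited). The gripper opens to 85 mm and grips with 20 to 120 N. Pads are 22 mm wide; open, the fingers measure 114 mm over their backs; the gripper's body (76 mm by 85 mm) begins 54 mm behind the grasp point. The pads swing forward as they close: fully open they stand 13 mm farther back than shut.
Start: joints at [-1.313, 0.32, 1.565, -0, 1.257, -0.02], TCP at [157.691, -552.969, 231.338] pointing down, gripper open.
Joint ranges: [-3.11, 3.11], [-0.84, 2.01], [0.21, 2.61], [-1.34, 4.49], [0.05, 2.63], [-2.56, 2.56]. Speed limits (rad/s): [2.57, 2.57, 3.14, 3.14, 3.14, 3.14].

### API

Orientations are given as a unit quaternion [x, y, z, w].
In Python, from bench import state, get_image, finish_job, outline_of, pinpoint gives the robot as it stands. The module is installed in compiled form; this text tells all that it offers.
- The arm moves only by the tool step_arm, never from a script. Its arguments are lists of equal length, an entry for each row: "claw": the opening, from 0 (shut) to 1 (fully open); "linear": the shift along the tool's x, y, z each as a share of 1000 mm, from -1 to 1, a list of three; "spin": the turn about the tool's y as a share of 0.5 rad, from -1 to 1. A call has 1 to 5 rows; each row shifts and turns the commanded pose from where the row before left it, along the tool's axes as they then stand; what a row does not reach is not made up. A row lasts 1/10 s, in which the tool goes at most 50 mm and 8.59 degrees, less where a joint would pass 70% of its speed; a pose out of reach is approached as far as the arm can. A call with a number of a shift or a turn outside -1 to 1 is refused whole. A call with a gripper value outside its range is refused whole. The fingers move at their own pace and stop on an object; the grip force is fixed at half the most. Time passes only in rows, so rows that do not move let the fingers close. It gives the time, the measured TCP pose, the force and the opening at its end, in the units of the state.
- state(): the state, without advancing time (a new reading comes with each control period).
- get_image(name): name is "scene" or "top" or "wrist"; returns a dict with "frame" (420x560x3 uint8, blue, green, red), "fov_y" (degrees; the focal length in pixels is half the picture's height over the tangent of half this angle, whatever the lens; pixels are square), "cx", "cy" (the principal point, pixels), "world_to_cam" (4x4, takes a point from world to camera coordinates); the wrist camera has in their place "tool_from_camera" (4x4, takes a point from camera to tool coordinates, whose origin is the TCP and whose axes are the tool frame's). Camera axes: x right, y up, looking along -z (the intrinsics and any distortion apply to the point x, -y, -z); pixel columns grow to the right and rows downward; lengths in mm; the calibration is good to about 2 mm. A picture is of the moment at which its call begins: read the wrist's pose just before it. There is no depth.
- finish_job(): hands the job in, once; it reports no verdict.
Trained networks look in a picture, given as the dict that the camera call returned (one of the last four; its "shot" number tells which), for a name from the list of things; names that differ only in an ending like _2 or _b are one class to them, and where a whole thing is asked for, a point or a joint stands for the part that bears it (a point fixed in the world has none). Each returns a list of dicts, best first, with "p" (0 to 1); they miss things now and then, are a little off and sometimes report something else, mostly with a low value. They report only what shows in the picture. A call takes as long as a camera call. They do not tell look-alikes from the thing itself.
- outline_of(picture, target): "region" (420x560 bool, what is visible of it) and "location" ([column, row] in pixels, amid what is visible of it).
- pinpoint(picture, target): "location" ([column, row] in pixels: a listed point, or the origin of a listed thing).
The state is a dict: "time_s": time; "q": joint angles; "qvel": joint speeds; "joint_torque": joint torques, N m; "ee_pos": TCP position; "tool_rot": TCP orientation; "force": force on the tool from outside, world axes, zero at the start; "torque": the same for the moment, N m; "finger_gap": finger opening in mm.
Only numpy, scipy, OpenCV 4.12 (cv2) and the standard library are available. Lean on these libraries where they do the work, as an engineer would, in place of code of your own. Each camera call takes 0.05 s, during which the arm holds its last target. There are 200 camera calls.

## Working session

There is one attempt and no reset: what is moved stays moved. The work goes in short steps, Python scripts to look and compute and a tool call to move; the robot and the scene stay as the last step left them, time stands still between calls to the robot, and variables do not carry over. Pictures are saved under pics/ and viewed, about 12 in all and at most 16, crops included, and the job is handed in when it is done.

Besides the shell and the picture viewer there is one more tool, called after ">>>" by a JSON object that holds its "op" and its "data". step_arm: Moves the arm, as the interface text tells. Its arguments: {"type":"object","properties":{"claw":{"type":"array","items":{"type":"number"}},"linear":{"type":"array","items":{"type":"array","items":{"type":"number"}}},"spin":{"type":"array","items":{"type":"number"}}},"required":["claw","linear","spin"]}

```bash
mkdir -p pics; cat > h.py <<'E'
import numpy as np, cv2
from bench import state,get_image,finish_job,outline_of,pinpoint
from scipy.spatial.transform import Rotation as R
def ray(im,px,T=None):
    """world origin and direction of pixel; T=world_from_cam"""
    f=210/np.tan(np.radians(im["fov_y"]/2))
    if T is None: T=np.linalg.inv(np.array(im["world_to_cam"]))
    d=np.array([(px[0]-im["cx"])/f,-(px[1]-im["cy"])/f,-1.])
    return T[:3,3],T[:3,:3]@d
def onz(im,px,z,T=None):
    o,d=ray(im,px,T); return (o+d*(z-o[2])/d[2])[:2]
def wristT(im,s):
    T=np.eye(4);T[:3,:3]=R.from_quat(s["tool_rot"]).as_matrix();T[:3,3]=s["ee_pos"]
    return T@np.array(im["tool_from_camera"])
E
python3 - <<'E'
from h import *
s=state();print(s)
for n in("scene","top"):
    im=get_image(n);cv2.imwrite(f"pics/{n}0.png",im["frame"])
    print(n,{k:v for k,v in im.items() if k!="frame"})
    for t,z in [("cup_36",18),("cup_46",18),("cup_56",18),("cup_66",18),("vase",18),("jar",18),("disc_60",16),("disc_74",16),("disc_88",16),("disc_102",16)]:
        for r in pinpoint(im,t)[:3]: print(t,"%.2f"%r["p"],np.round(r["location"],1),np.round(onz(im,r["location"],z),1))
E
```

```text
{'time_s': 0.0, 'q': array([-1.31297602e+00,  3.20318007e-01,  1.56566644e+00, -4.37108217e-06,
        1.25743175e+00, -1.99848012e-02]), 'qvel': array([-0.00052256, -0.00062315, -0.00113449, -0.00083131, -0.000119  ,
       -0.00144611]), 'joint_torque': array([ 2.00228649e-03, -4.15519738e+01, -2.34163105e+01,  2.17781489e-04,
        8.27336538e-03,  1.56115283e-05]), 'ee_pos': array([ 157.57657633, -552.48753229,  230.4721696 ]), 'tool_rot': array([-0.09798178,  0.70093595, -0.69965596,  0.09782589]), 'force': array([-0.16351684, -0.42420038,  0.32693119]), 'torque': array([-0.00730212,  0.05777713, -0.01194884]), 'finger_gap': 85.12285191782462}
scene {'fov_y': 50.238109745017674, 'cx': 284.941809619255, 'cy': 208.24735085595387, 'world_to_cam': array([[ 1.37357921e-01,  9.90309954e-01,  2.04694226e-02,
        -8.59565199e+00],
       [-4.95992721e-01,  5.08779295e-02,  8.66834850e-01,
         2.24117093e+02],
       [ 8.57393738e-01, -1.29219317e-01,  4.98175015e-01,
        -1.53959365e+03],
       [ 0.00000000e+00,  0.00000000e+00,  0.00000000e+00,
         1.00000000e+00]
[... 2041 characters left out ...]
. ]
cup_66 0.81 [348.5 258. ] [ 447.3 -217.8]
cup_66 0.72 [384.1 161.6] [ 692.6 -310.6]
vase 0.66 [310.2 214.6] [ 557.  -121.3]
jar 0.62 [310.3 253.7] [ 458.1 -121.3]
jar 0.57 [351.4 207.5] [ 575.1 -226.1]
disc_60 0.93 [150.7 260.1] [441.9 281.8]
disc_60 0.79 [204.8 215.2] [555.5 146.4]
disc_60 0.79 [198.8 270.6] [415.5 160.2]
disc_74 0.93 [150.7 260.1] [441.9 281.8]
disc_74 0.79 [204.8 215.2] [555.5 146.4]
disc_74 0.79 [198.8 270.6] [415.5 160.2]
disc_88 0.93 [150.7 260.1] [441.9 281.8]
disc_88 0.79 [204.8 215.2] [555.5 146.4]
disc_88 0.79 [198.8 270.6] [415.5 160.2]
disc_102 0.93 [150.7 260.1] [441.9 281.8]
disc_102 0.79 [204.8 215.2] [555.5 146.4]
disc_102 0.79 [198.8 270.6] [415.5 160.2]
```

```bash
python3 -c "
import cv2
a=cv2.imread('pics/top0.png');cv2.imwrite('pics/top0c.png',cv2.resize(a[110:320,90:470],None,fx=2.1,fy=2.1,interpolation=3))
b=cv2.imread('pics/scene0.png');cv2.imwrite('pics/sc0c.png',cv2.resize(b[130:330,80:480],None,fx=2,fy=2,interpolation=3))"
```

```text
(no output)
```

View pics/top0c.png

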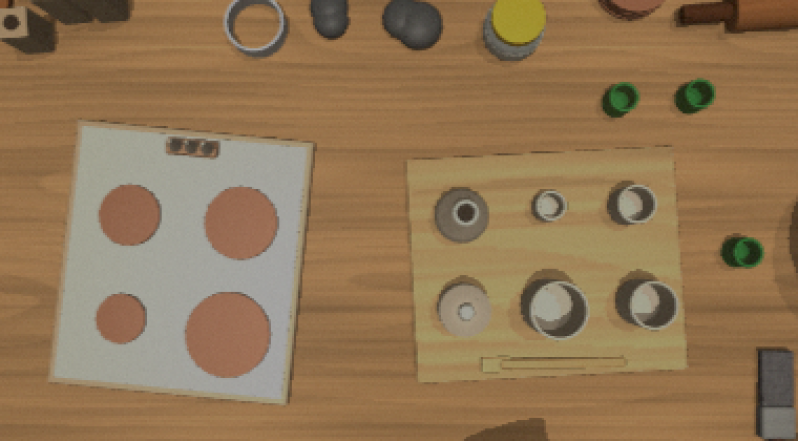

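View pics/sc0c.png

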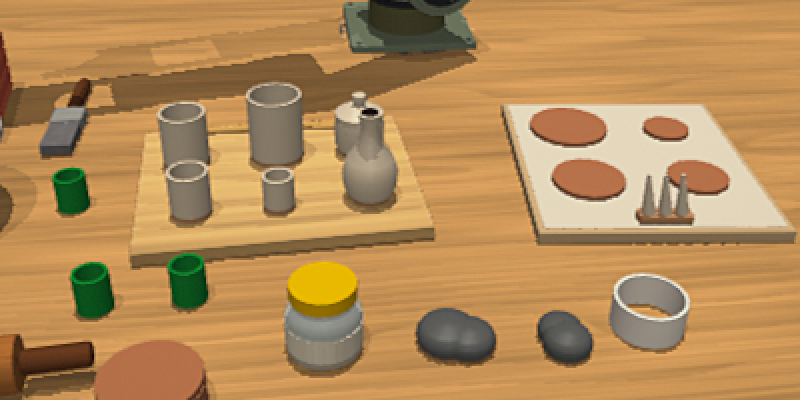

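The top view (full-frame pixels) shows four white cups: 36 at (351,208), 46 at (391,208), 66 at (354,256) and 56 at (399,255). The vase is at (310,212) and the jar at (311,257).

What could be taken for the small cup:
- the white cup at (351,208)
- green look-alikes at (385,157), (421,156) and (443,230), which I leave alone

The discs are 60 at (147,261), 74 at (152,212), 88 at (205,215) and 102 at (199,270). Next I fit the known shapes to the outlines in both cameras.

```bash
cat > fit.py <<'E'
from h import *
from scipy.optimize import minimize
SZ={"cup_36":(18,42),"cup_46":(23,54),"cup_56":(28,68),"cup_66":(33,84)}
DZ={"disc_60":30,"disc_74":37,"disc_88":44,"disc_102":51}
def proj(im,P):
    f=210/np.tan(np.radians(im["fov_y"]/2)); W=np.array(im["world_to_cam"])
    c=P@W[:3,:3].T+W[:3,3]
    return np.c_[im["cx"]+f*c[:,0]/-c[:,2],im["cy"]-f*c[:,1]/-c[:,2]]
def mask(im,x,y,r,z0,z1):
    a=np.linspace(0,2*np.pi,40,endpoint=False)
    P=np.vstack([np.c_[x+r*np.cos(a),y+r*np.sin(a),0*a+z] for z in(z0,z1)])
    m=np.zeros((420,560),np.uint8)
    cv2.fillConvexPoly(m,cv2.convexHull(np.round(proj(im,P)*16).astype(np.int32)),1,shift=4,lineType=8)
    return m>0
def iou(a,b): return (a&b).sum()/max(1,(a|b).sum())
def fit(im,reg,g,r,z0,z1):
    f=lambda p:-iou(reg,mask(im,p[0],p[1],r,z0,z1))
    b=minimize(f,g,method="Nelder-Mead",options=dict(initial_simplex=np.array([g,[g[0]+8,g[1]],[g[0],g[1]+8]])))
    return b.x,-b.fun
def look(items,ims=("top","scene")):
    for n in ims:
        im=get_image(n); outs={}
        for t in items:
            (x,y),r,z0,z1=items[t]
            cls=t.split("_")[0] if t in("vase","jar") else t
            k="d" if t in DZ else t if t in("vase","jar") else "c"
            if k not in outs: outs[k]=[o["region"] for o in outline_of(im,t)]
            m=mask(im,x,y,r,z0,z1)
            if not outs[k]: print(n,t,"none"); continue
            reg=max(outs[k],key=lambda q:iou(q,m))
            p,s=fit(im,reg,np.array([x,y],float),r,z0,z1)
            print(n,t,np.round(p,1),"iou %.2f"%s,"n",len(outs[k]))
E
python3 - <<'E'
from fit import *
G={"cup_36":(572,-225),"cup_46":(575,-326),"cup_56":(450,-330),"cup_66":(447,-222)}
D={"disc_60":(438,286),"disc_74":(560,277),"disc_88":(556,146),"disc_102":(415,160)}
it={k:(v,SZ[k][0],18,18+SZ[k][1]) for k,v in G.items()}
it.update({k:(v,DZ[k],16,23) for k,v in D.items()})
look(it)
s=state();print(R.from_quat(s["tool_rot"]).as_matrix().round(3))
E
```

```text
top cup_36 [ 572.  -217.2] iou 0.68 n 6
top cup_46 [ 572.8 -316.4] iou 0.86 n 6
top cup_56 [ 460.4 -329.8] iou 0.89 n 6
top cup_66 [ 447. -222.] iou 0.00 n 6
top disc_60 [441.  288.6] iou 0.93 n 4
top disc_74 [564.  280.6] iou 0.91 n 4
top disc_88 [553.5 146.7] iou 0.93 n 4
top disc_102 [420.4 159.8] iou 0.95 n 4
scene cup_36 [ 573.1 -220.5] iou 0.88 n 7
scene cup_46 [ 573.9 -318.7] iou 0.93 n 7
scene cup_56 [ 456.  -331.9] iou 0.84 n 7
scene cup_66 [ 456.9 -222.5] iou 0.93 n 7
scene disc_60 [438.1 286.7] iou 0.91 n 5
scene disc_74 [562.4 281.1] iou 0.77 n 5
scene disc_88 [553.5 143.4] iou 0.92 n 5
scene disc_102 [415.3 163.1] iou 0.83 n 5
[[-0.962  0.     0.274]
 [-0.274 -0.    -0.962]
 [-0.    -1.     0.   ]]
```

>>> {"op": "step_arm", "data": {"claw": [1,1,1,1,1], "linear": [[0,0,0],[0,0,0],[0,0,0],[0,0,0],[0,0,0]], "spin": [-0.287,-0.287,-0.287,-0.287,-0.287]}}

```text
time_s: 1.9
ee_pos: [157.7, -553.0, 231.3]
tool_rot: [0.339, -0.62, 0.62, -0.339]
force: [0.2, -0.2, -0.5]
finger_gap: 85.3
```

>>> {"op": "step_arm", "data": {"claw": [1,1,1,1,1], "linear": [[0,0,0],[0,0,0],[0,0,0],[0,0,0],[0,0,0]], "spin": [-0.287,-0.287,-0.287,-0.29,0]}}

```text
time_s: 2.4
ee_pos: [157.7, -553.0, 231.3]
tool_rot: [0.5, -0.5, 0.5, -0.5]
force: [-0.8, -0.5, 1.0]
finger_gap: 85.7
```

>>> {"op": "step_arm", "data": {"claw": [1,1,1,1,1], "linear": [[-0.028,0,0.036],[-0.028,0,0.036],[-0.028,0,0.036],[-0.028,0,0.036],[-0.028,0,0.036]], "spin": [0,0,0,0,0]}}

```text
time_s: 2.9
ee_pos: [338.9, -411.8, 231.5]
tool_rot: [0.499, -0.501, 0.501, -0.499]
force: [0.8, -0.7, -0.0]
finger_gap: 85.2
```

>>> {"op": "step_arm", "data": {"claw": [1,1,1,1,1], "linear": [[-0.028,-0.01,0.036],[-0.028,-0.01,0.036],[-0.028,-0.01,0.036],[-0.028,-0.01,0.036],[-0.028,-0.01,0.036]], "spin": [0,0,0,0,0]}}

```text
time_s: 3.4
ee_pos: [519.0, -271.6, 281.9]
tool_rot: [0.499, -0.501, 0.501, -0.499]
force: [1.0, -0.7, -0.8]
finger_gap: 85.3
```

>>> {"op": "step_arm", "data": {"claw": [1,1], "linear": [[0,0,0],[0,0,0]], "spin": [0,0]}}

```text
time_s: 3.6
ee_pos: [518.1, -272.4, 281.1]
tool_rot: [0.5, -0.5, 0.5, -0.5]
force: [0.7, 0.6, -0.6]
finger_gap: 85.1
```

```bash
python3 - <<'E'
from h import *
s=state(); im=get_image("wrist");cv2.imwrite("pics/w1.png",im["frame"])
T=wristT(im,s);print(s["ee_pos"],np.array(im["tool_from_camera"]).round(3),im["fov_y"],im["cx"],im["cy"]);print(T.round(2))
for t in("cup_36",):
    for r in outline_of(im,t):
        reg=r["region"];ys,xs=np.where(reg);print("%.2f"%r["p"],np.round(r["location"]),xs.min(),xs.max(),ys.min(),ys.max())
E
```

```text
[ 518.11837148 -272.36053982  281.11928756] [[   0.      -0.953   -0.304  -79.13 ]
 [  -0.       0.304   -0.953 -141.18 ]
 [   1.       0.      -0.       1.007]
 [   0.       0.       0.       1.   ]] 62.32167016497334 282.3957997725291 201.69108454581615
[[ 1.0000e+00  0.0000e+00  0.0000e+00  5.1922e+02]
 [-0.0000e+00  9.5000e-01  3.0000e-01 -1.9317e+02]
 [-0.0000e+00 -3.0000e-01  9.5000e-01  4.2226e+02]
 [ 0.0000e+00  0.0000e+00  0.0000e+00  1.0000e+00]]
0.89 [217. 120.] 175 254 85 158
0.86 [333. 113.] 314 351 99 135
0.82 [428. 262.] 409 449 241 280
0.81 [435. 193.] 413 457 175 213
0.75 [282. 298.] 267 295 278 317
0.70 [228. 219.] 199 254 186 251
0.66 [328. 206.] 309 353 178 230
```

View pics/w1.png

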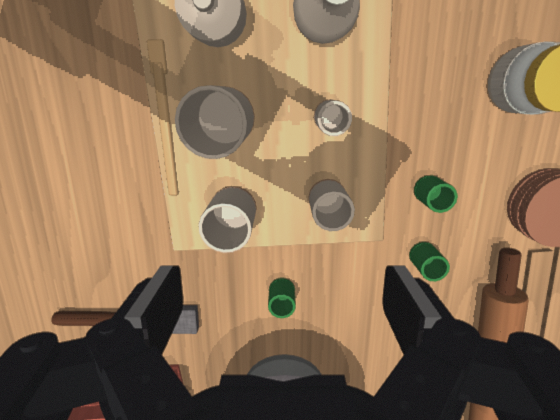

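The wrist view agrees: white cups 36 at (333,117), 66 at (213,121), 46 at (331,206) and 56 at (228,219). The greens are at (435,193), (428,262) and (282,298). I'll fit these outlines too.

```bash
cat >> fit.py <<'E'
def looked(items,n):
    s=state(); im=get_image(n)
    if n=="wrist": im["world_to_cam"]=np.linalg.inv(wristT(im,s))
    cache={}
    for t,((x,y),r,z0,z1) in items.items():
        k=t.split("_")[0]
        if k not in cache: cache[k]=[o["region"] for o in outline_of(im,t)]
        regs=cache[k]
        m=mask(im,x,y,r,z0,z1)
        if not regs: print(n,t,"none");continue
        reg=max(regs,key=lambda q:iou(q,m))
        p,sc=fit(im,reg,np.array([x,y],float),r,z0,z1)
        print(n,t,np.round(p,1),"iou %.2f"%sc)
    return im
G={"cup_36":(573,-220),"cup_46":(574,-318),"cup_56":(458,-331),"cup_66":(457,-222)}
D={"disc_60":(440,287),"disc_74":(563,281),"disc_88":(553.5,145),"disc_102":(418,161.5)}
E
python3 - <<'E'
from fit import *
it={k:(v,SZ[k][0],18,18+SZ[k][1]) for k,v in G.items()}
looked(it,"wrist")
it.update({k:(v,DZ[k],16,23) for k,v in D.items()})
it["vase"]=((557,-121),32,18,60)
it["jar"]=((458,-121),31,18,60)
looked(it,"top")
E
```

```text
wrist cup_36 [ 570.9 -219.8] iou 0.92
wrist cup_46 [ 573.1 -315.7] iou 0.94
wrist cup_56 [ 458.8 -329.4] iou 0.97
wrist cup_66 [ 454.6 -220.4] iou 0.96
top cup_36 [ 573. -220.] iou 0.83
top cup_46 [ 575.2 -316.5] iou 0.92
top cup_56 [ 461.2 -324.4] iou 0.63
top cup_66 [ 455.5 -221.9] iou 0.97
top disc_60 [441.1 289.7] iou 0.90
top disc_74 [563.9 280.6] iou 0.92
top disc_88 [553.5 145.5] iou 0.90
top disc_102 [420.1 159.8] iou 0.97
top vase [ 559.7 -116.5] iou 0.88
top jar [ 451.2 -121.6] iou 0.89
```

>>> {"op": "step_arm", "data": {"claw": [1,1,1,1,1], "linear": [[-0.025,0.0,-0.032],[-0.026,0.02,-0.0305],[0,0.045,0],[0,0.045,0],[0,0.03,0]], "spin": [0,0,0,0,0]}}

```text
time_s: 4.55
ee_pos: [453.6, -221.3, 139.2]
tool_rot: [-0.5, 0.501, -0.499, 0.5]
force: [0.8, 0.2, 0.2]
finger_gap: 85.2
```

>>> {"op": "step_arm", "data": {"claw": [1,1,1,1,1], "linear": [[0,0,0],[0,0.03,0],[0,0.03,0],[0,0.03,0],[0,0,0]], "spin": [0,0,0,0,0]}}

```text
time_s: 5.05
ee_pos: [454.0, -221.5, 49.9]
tool_rot: [-0.5, 0.502, -0.498, 0.499]
force: [0.2, 0.6, 0.7]
finger_gap: 85.2
```

>>> {"op": "step_arm", "data": {"claw": [1,0.6,0.3,0.3,0.3], "linear": [[0,0,0],[0,0,0],[0,0,0],[0,0,0],[0,0,0]], "spin": [0,0,0,0,0]}}

```text
time_s: 5.55
ee_pos: [456.3, -222.7, 53.6]
tool_rot: [0.5, -0.499, 0.501, -0.5]
force: [-0.7, -1.6, 6.6]
finger_gap: 63.7
```

>>> {"op": "step_arm", "data": {"claw": [0.3,0.3,0.3], "linear": [[0,0,0],[0,0,0],[0,0,0]], "spin": [0,0,0]}}

```text
time_s: 5.85
ee_pos: [456.3, -222.7, 53.6]
tool_rot: [0.5, -0.499, 0.501, -0.5]
force: [-1.3, 0.6, 6.4]
finger_gap: 63.6
```

```bash
python3 - <<'E'
from h import *
print(state()["ee_pos"],state()["force"],state()["finger_gap"])
im=get_image("scene");im2=get_image("wrist")
cv2.imwrite("pics/g1.png",np.hstack([cv2.resize(im["frame"][120:260,120:330],None,fx=2,fy=2),im2["frame"][0:280,130:430]]))
E
```

```text
[ 456.33556021 -222.74704466   53.57890548] [-1.33748025  0.61065248  6.38421861] 63.60881928390662
```

View pics/g1.png

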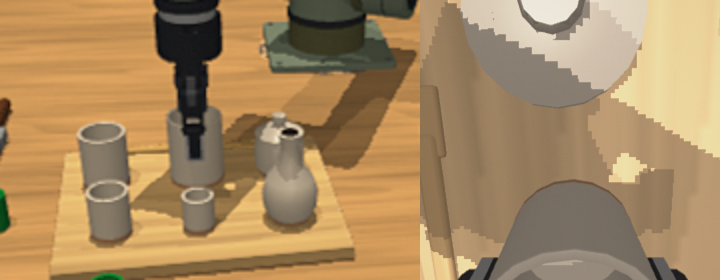

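>>> {"op": "step_arm", "data": {"claw": [0.3,0.3,0.3,0.3,0.3], "linear": [[0,-0.01,0],[0,-0.02,0],[0,-0.03,0],[0,-0.03,0],[0,-0.02,0]], "spin": [0,0,0,0,0]}}

```text
time_s: 6.45
ee_pos: [455.9, -222.3, 164.4]
tool_rot: [0.5, -0.499, 0.501, -0.5]
force: [1.3, 0.4, -2.3]
finger_gap: 63.7
```

>>> {"op": "step_arm", "data": {"claw": [0.3,0.3,0.3,0.3,0.3], "linear": [[-0.02,0,-0.002],[-0.035,0,-0.0035],[-0.04,0,-0.004],[-0.04,0,-0.004],[-0.04,0,-0.004]], "spin": [0,0,0,0,0]}}

```text
time_s: 6.95
ee_pos: [437.3, -45.5, 162.3]
tool_rot: [0.499, -0.5, 0.501, -0.5]
force: [1.3, -0.3, -2.4]
finger_gap: 63.6
```

>>> {"op": "step_arm", "data": {"claw": [0.3,0.3,0.3,0.3,0.3], "linear": [[-0.04,0,-0.004],[-0.04,0,-0.004],[-0.04,0,-0.004],[-0.04,0,-0.004],[-0.028,0,-0.002]], "spin": [0,0,0,0,0]}}

```text
time_s: 7.45
ee_pos: [419.1, 143.3, 162.3]
tool_rot: [-0.5, 0.5, -0.5, 0.501]
force: [-0.1, -0.6, -2.7]
finger_gap: 63.6
```

>>> {"op": "step_arm", "data": {"claw": [0.3,0.3,0.3,0.3,0.3], "linear": [[-0.02,0,-0.001],[0,0,0],[0,0.02,0],[0,0.03,0],[0,0.02,0]], "spin": [0,0,0,0,0]}}

```text
time_s: 7.95
ee_pos: [418.1, 160.1, 90.6]
tool_rot: [0.5, -0.5, 0.5, -0.5]
force: [-0.4, -0.6, -2.2]
finger_gap: 63.9
```

>>> {"op": "step_arm", "data": {"claw": [0.3,0.3,0.3], "linear": [[0,0,0],[0,0,0],[0,0,0]], "spin": [0,0,0]}}

```text
time_s: 8.25
ee_pos: [419.8, 161.0, 92.7]
tool_rot: [-0.499, 0.5, -0.501, 0.501]
force: [0.3, 0.1, -2.5]
finger_gap: 63.9
```

>>> {"op": "step_arm", "data": {"claw": [0.3,0.3,0.3,0.3], "linear": [[0,0.015,0],[0,0.01,0],[0,0.005,0],[0,0,0]], "spin": [0,0,0,0]}}

```text
time_s: 8.65
ee_pos: [418.4, 160.9, 61.0]
tool_rot: [0.5, -0.5, 0.5, -0.5]
force: [-0.9, -0.1, -3.4]
finger_gap: 63.8
```

```bash
python3 - <<'E'
from fit import *
print(state()["ee_pos"])
it={"cup_66":((420,160.5),33,27,111)}
it["disc_102"]=(D["disc_102"],51,16,23)
im=looked(it,"scene"); cv2.imwrite("pics/p1.png",cv2.resize(im["frame"][100:260,300:500],None,fx=3,fy=3))
looked(it,"wrist")
E
```

```text
[418.44151316 160.87752901  61.00840319]
scene cup_66 [422.5 158.4] iou 0.65
scene disc_102 [418.6 161.6] iou 0.48
wrist cup_66 [420.3 163.5] iou 0.80
wrist disc_102 [419.2 161.9] iou 0.34
```

View pics/p1.png

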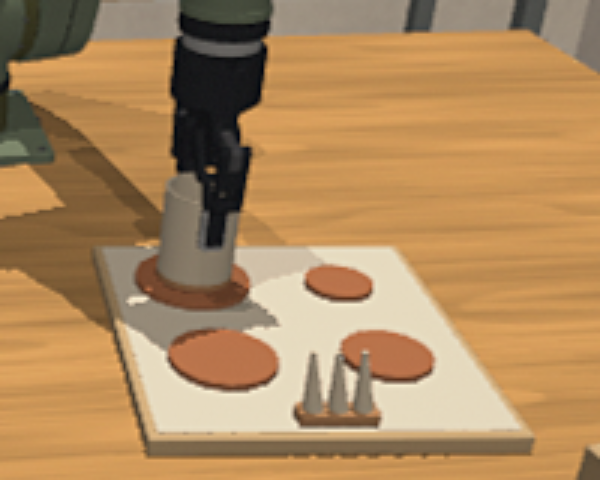

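>>> {"op": "step_arm", "data": {"claw": [0.3,0.3,0.3,0.3], "linear": [[0,0.001,0],[0,0.001,0],[0,0,0],[0,0,0]], "spin": [0,0,0,0]}}

```text
time_s: 9.35
ee_pos: [418.7, 161.0, 59.2]
tool_rot: [0.5, -0.5, 0.5, -0.5]
force: [-0.3, 0.6, -3.3]
finger_gap: 63.9
```

>>> {"op": "step_arm", "data": {"claw": [0.3,0.3,0.3], "linear": [[0,0.001,0],[0,0.001,0],[0,0,0]], "spin": [0,0,0]}}

```text
time_s: 9.65
ee_pos: [418.8, 161.1, 58.5]
tool_rot: [-0.5, 0.5, -0.5, 0.5]
force: [-2.3, -1.4, 10.0]
finger_gap: 64.2
```

>>> {"op": "step_arm", "data": {"claw": [0.8,0.9,1,1,1], "linear": [[0,0,0],[0,0,0],[0,0,0],[0,0,0],[0,0,0]], "spin": [0,0,0,0,0]}}

```text
time_s: 10.15
ee_pos: [418.7, 161.0, 57.2]
tool_rot: [0.5, -0.5, 0.5, -0.5]
force: [0.3, 0.9, 0.1]
finger_gap: 85.4
```

>>> {"op": "step_arm", "data": {"claw": [1,1,1,1,1], "linear": [[0,-0.015,0],[0,-0.025,0],[0,-0.03,0],[0,-0.03,0],[0,-0.02,0]], "spin": [0,0,0,0,0]}}

```text
time_s: 10.65
ee_pos: [419.3, 161.2, 179.3]
tool_rot: [-0.499, 0.5, -0.5, 0.501]
force: [-0.3, 0.1, -0.4]
finger_gap: 85.7
```

>>> {"op": "step_arm", "data": {"claw": [1,1,1,1,1], "linear": [[0.03,0,0.002],[0.045,0,0.004],[0.045,0,0.004],[0.045,0,0.004],[0.045,0,0.004]], "spin": [0,0,0,0,0]}}

```text
time_s: 11.15
ee_pos: [436.5, -50.6, 177.4]
tool_rot: [-0.5, 0.5, -0.5, 0.5]
force: [1.7, 0.3, -0.3]
finger_gap: 85.7
```

>>> {"op": "step_arm", "data": {"claw": [1,1,1,1,1], "linear": [[0.045,0,0.004],[0.045,0,0.004],[0.045,0,0.004],[0.045,0,0.004],[0.045,0,0.004]], "spin": [0,0,0,0,0]}}

```text
time_s: 11.65
ee_pos: [456.4, -275.9, 177.2]
tool_rot: [-0.5, 0.5, -0.5, 0.5]
force: [1.5, -0.4, 1.0]
finger_gap: 85.6
```

>>> {"op": "step_arm", "data": {"claw": [1,1,1,1], "linear": [[0.036,0,0.002],[0.02,0.02,0],[0,0.04,0],[0,0,0]], "spin": [0,0,0,0]}}

```text
time_s: 12.05
ee_pos: [455.4, -328.4, 112.5]
tool_rot: [-0.5, 0.504, -0.496, 0.499]
force: [-0.1, 0.7, -0.4]
finger_gap: 85.6
```

>>> {"op": "step_arm", "data": {"claw": [1,1,1,1,1], "linear": [[0.001,0.02,0.002],[0,0.03,0],[0,0.02,0],[0,0,0],[0,0,0]], "spin": [0,0,0,0,0]}}

```text
time_s: 12.55
ee_pos: [461.5, -331.1, 48.6]
tool_rot: [0.5, -0.499, 0.5, -0.5]
force: [0.5, -0.4, -0.0]
finger_gap: 85.5
```

>>> {"op": "step_arm", "data": {"claw": [0.8,0.6,0.4,0.2,0.2], "linear": [[0,0,0],[0,0,0],[0,0,0],[0,0,0],[0,0,0]], "spin": [0,0,0,0,0]}}

```text
time_s: 13.05
ee_pos: [461.4, -331.5, 49.4]
tool_rot: [0.5, -0.499, 0.501, -0.5]
force: [-0.8, 0.5, 6.9]
finger_gap: 55.0
```

>>> {"op": "step_arm", "data": {"claw": [0.2,0.2,0.2], "linear": [[0,0,0],[0,0,0],[0,0,0]], "spin": [0,0,0]}}

```text
time_s: 13.35
ee_pos: [461.4, -331.5, 49.3]
tool_rot: [0.5, -0.499, 0.501, -0.5]
force: [-0.7, -0.1, 6.1]
finger_gap: 55.0
```

```bash
python3 - <<'E'
from fit import *
print(state()["ee_pos"])
it={k:(G[k],SZ[k][0],18,18+SZ[k][1]) for k in("cup_36","cup_46","cup_56")}
it["cup_66"]=((419,161),33,23,107)
im=looked(it,"scene"); cv2.imwrite("pics/g2.png",cv2.resize(im["frame"][100:270,120:480],None,fx=2,fy=2))
E
```

```text
[ 461.39062311 -331.50522395   49.34008801]
scene cup_36 [ 571.9 -222.2] iou 0.90
scene cup_46 [ 574.1 -319.2] iou 0.90
scene cup_56 [ 461.4 -331.9] iou 0.45
scene cup_66 [420.8 158.9] iou 0.88
```

View pics/g2.png

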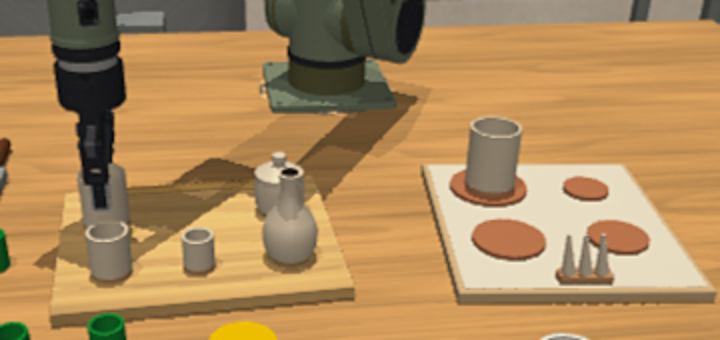

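>>> {"op": "step_arm", "data": {"claw": [0.2,0.2,0.2,0.2,0.2], "linear": [[0,-0.01,0],[0,-0.025,0],[0,-0.035,0],[0,-0.035,0],[0,-0.025,0]], "spin": [0,0,0,0,0]}}

```text
time_s: 13.95
ee_pos: [461.2, -331.3, 180.6]
tool_rot: [0.5, -0.499, 0.501, -0.5]
force: [0.3, 0.2, -1.0]
finger_gap: 55.0
```

>>> {"op": "step_arm", "data": {"claw": [0.2,0.2,0.2,0.2,0.2], "linear": [[-0.02,0,0.004],[-0.035,0,0.007],[-0.043,0,0.008],[-0.043,0,0.008],[-0.043,0,0.008]], "spin": [0,0,0,0,0]}}

```text
time_s: 14.45
ee_pos: [495.6, -145.4, 178.1]
tool_rot: [0.5, -0.5, 0.5, -0.5]
force: [1.3, -0.8, -1.9]
finger_gap: 55.3
```

>>> {"op": "step_arm", "data": {"claw": [0.2,0.2,0.2,0.2,0.2], "linear": [[-0.043,0,0.008],[-0.043,0,0.008],[-0.043,0,0.008],[-0.043,0,0.008],[-0.043,0,0.008]], "spin": [0,0,0,0,0]}}

```text
time_s: 14.95
ee_pos: [535.7, 69.8, 178.2]
tool_rot: [0.5, -0.5, 0.5, -0.5]
force: [0.5, -1.3, -1.3]
finger_gap: 55.1
```

>>> {"op": "step_arm", "data": {"claw": [0.2,0.2,0.2,0.2,0.2], "linear": [[-0.04,0,0.008],[-0.025,0,0.005],[-0.01,0,0.003],[0,0.03,0],[0,0,0]], "spin": [0,0,0,0,0]}}

```text
time_s: 15.45
ee_pos: [549.1, 142.2, 144.6]
tool_rot: [0.503, -0.501, 0.499, -0.498]
force: [-1.1, 0.7, -2.5]
finger_gap: 54.9
```

>>> {"op": "step_arm", "data": {"claw": [0.2,0.2], "linear": [[0,0,0],[0,0,0]], "spin": [0,0]}}

```text
time_s: 15.65
ee_pos: [552.3, 142.4, 148.6]
tool_rot: [0.499, -0.5, 0.501, -0.5]
force: [-0.3, 0.3, -1.4]
finger_gap: 55.2
```

>>> {"op": "step_arm", "data": {"claw": [0.2,0.2,0.2,0.2,0.2], "linear": [[-0.0025,0.02,0.001],[0,0.03,0],[0,0.025,0],[0,0.012,0],[0,0.004,0]], "spin": [0,0,0,0,0]}}

```text
time_s: 16.15
ee_pos: [552.7, 145.1, 56.0]
tool_rot: [-0.5, 0.5, -0.5, 0.5]
force: [0.2, 0.4, -1.0]
finger_gap: 55.1
```

>>> {"op": "step_arm", "data": {"claw": [0.2,0.2,0.2], "linear": [[0,0,0],[0,0.001,0],[0,0,0]], "spin": [0,0,0]}}

```text
time_s: 16.45
ee_pos: [553.5, 145.7, 56.4]
tool_rot: [-0.499, 0.5, -0.5, 0.501]
force: [-0.4, 0.2, -0.4]
finger_gap: 55.3
```

>>> {"op": "step_arm", "data": {"claw": [0.2,0.2,0.2,0.2], "linear": [[0,0.001,0],[0,0.001,0],[0,0,0],[0,0,0]], "spin": [0,0,0,0]}}

```text
time_s: 16.85
ee_pos: [553.1, 145.7, 54.4]
tool_rot: [-0.5, 0.5, -0.5, 0.5]
force: [-1.1, 0.0, 5.2]
finger_gap: 55.1
```

>>> {"op": "step_arm", "data": {"claw": [0.7,0.85,1,1,1], "linear": [[0,0,0],[0,0,0],[0,0,0],[0,0,0],[0,0,0]], "spin": [0,0,0,0,0]}}

```text
time_s: 17.35
ee_pos: [552.6, 145.5, 53.1]
tool_rot: [0.5, -0.5, 0.5, -0.5]
force: [0.4, -0.2, 0.2]
finger_gap: 85.6
```

>>> {"op": "step_arm", "data": {"claw": [1,1,1,1,1], "linear": [[0,-0.015,0],[0,-0.025,0],[0,-0.03,0],[0,-0.03,0],[0,-0.02,0]], "spin": [0,0,0,0,0]}}

```text
time_s: 17.85
ee_pos: [553.4, 145.7, 175.5]
tool_rot: [-0.499, 0.499, -0.501, 0.501]
force: [0.3, 0.0, -1.0]
finger_gap: 85.1
```

>>> {"op": "step_arm", "data": {"claw": [1,1,1,1,1], "linear": [[0.03,0,0.002],[0.045,0,0.002],[0.045,0,0.002],[0.045,0,0.002],[0.045,0,0.002]], "spin": [0,0,0,0,0]}}

```text
time_s: 18.35
ee_pos: [562.5, -66.1, 173.3]
tool_rot: [-0.5, 0.5, -0.5, 0.5]
force: [0.4, -0.6, 0.2]
finger_gap: 85.3
```

>>> {"op": "step_arm", "data": {"claw": [1,1,1,1,1], "linear": [[0.045,0,0.002],[0.045,0,0.002],[0.045,0,0.002],[0.045,0,0.002],[0.04,0,0.002]], "spin": [0,0,0,0,0]}}

```text
time_s: 18.85
ee_pos: [572.4, -286.7, 173.2]
tool_rot: [0.5, -0.5, 0.5, -0.5]
force: [0.3, -0.1, 0.1]
finger_gap: 85.0
```

>>> {"op": "step_arm", "data": {"claw": [1,1,1,1], "linear": [[0.03,0,0.001],[0,0.03,0],[0,0.03,0],[0,0,0]], "spin": [0,0,0,0]}}

```text
time_s: 19.25
ee_pos: [570.8, -313.3, 108.8]
tool_rot: [-0.501, 0.503, -0.497, 0.499]
force: [-0.7, 0.8, 0.1]
finger_gap: 85.6
```

>>> {"op": "step_arm", "data": {"claw": [1,1], "linear": [[0,0,0],[0,0,0]], "spin": [0,0]}}

```text
time_s: 19.45
ee_pos: [574.8, -314.8, 115.2]
tool_rot: [0.5, -0.499, 0.501, -0.5]
force: [1.3, -1.2, -0.2]
finger_gap: 85.4
```

>>> {"op": "step_arm", "data": {"claw": [1,1,1,1,1], "linear": [[0.002,0.02,-0.001],[0,0.03,0],[0,0.027,0],[0,0,0],[0,0,0]], "spin": [0,0,0,0,0]}}

```text
time_s: 19.95
ee_pos: [573.7, -316.8, 37.9]
tool_rot: [0.5, -0.499, 0.501, -0.5]
force: [-0.6, -0.7, 0.7]
finger_gap: 85.3
```

>>> {"op": "step_arm", "data": {"claw": [0.75,0.55,0.35,0.15,0.1], "linear": [[0,0,0],[0,0,0],[0,0,0],[0,0,0],[0,0,0]], "spin": [0,0,0,0,0]}}

```text
time_s: 20.45
ee_pos: [573.6, -317.0, 38.0]
tool_rot: [0.5, -0.499, 0.501, -0.5]
force: [0.3, 0.3, 5.9]
finger_gap: 43.7
```

>>> {"op": "step_arm", "data": {"claw": [0.1,0.1,0.1], "linear": [[0,0,0],[0,0,0],[0,0,0]], "spin": [0,0,0]}}

```text
time_s: 20.75
ee_pos: [573.6, -317.0, 38.0]
tool_rot: [0.5, -0.499, 0.501, -0.5]
force: [-0.4, 0.0, 5.5]
finger_gap: 44.0
```

>>> {"op": "step_arm", "data": {"claw": [0.1,0.1,0.1,0.1,0.1], "linear": [[0,-0.015,0],[0,-0.03,0],[0,-0.04,0],[0,-0.04,0],[0,-0.025,0]], "spin": [0,0,0,0,0]}}

```text
time_s: 21.25
ee_pos: [573.5, -316.9, 190.7]
tool_rot: [0.5, -0.498, 0.502, -0.5]
force: [0.3, -0.0, -0.7]
finger_gap: 43.9
```

>>> {"op": "step_arm", "data": {"claw": [0.1,0.1,0.1,0.1,0.1], "linear": [[-0.02,0,-0.001],[-0.035,0,-0.001],[-0.045,0,-0.001],[-0.045,0,-0.001],[-0.045,0,-0.001]], "spin": [0,0,0,0,0]}}

```text
time_s: 21.75
ee_pos: [566.2, -123.9, 185.4]
tool_rot: [-0.5, 0.501, -0.499, 0.5]
force: [1.5, 0.4, -1.8]
finger_gap: 43.8
```

>>> {"op": "step_arm", "data": {"claw": [0.1,0.1,0.1,0.1,0.1], "linear": [[-0.045,0,-0.001],[-0.045,0,-0.001],[-0.045,0,-0.001],[-0.045,0,-0.001],[-0.045,0,-0.001]], "spin": [0,0,0,0,0]}}

```text
time_s: 22.25
ee_pos: [560.9, 100.8, 185.5]
tool_rot: [0.501, -0.5, 0.499, -0.499]
force: [1.2, 0.4, -1.3]
finger_gap: 43.9
```

>>> {"op": "step_arm", "data": {"claw": [0.1,0.1,0.1,0.1,0.1], "linear": [[-0.045,0,0],[-0.045,0,0],[-0.045,0,0],[-0.03,0,0],[-0.018,0,0]], "spin": [0,0,0,0,0]}}

```text
time_s: 22.75
ee_pos: [560.9, 284.2, 185.3]
tool_rot: [0.501, -0.5, 0.499, -0.5]
force: [-0.6, -1.4, -1.3]
finger_gap: 44.1
```

>>> {"op": "step_arm", "data": {"claw": [0.1,0.1,0.1,0.1,0.1], "linear": [[0,0.02,0],[0,0.04,0],[0,0.03,0],[0,0,0],[0,0,0]], "spin": [0,0,0,0,0]}}

```text
time_s: 23.25
ee_pos: [562.5, 281.1, 96.4]
tool_rot: [0.5, -0.5, 0.5, -0.499]
force: [0.3, 0.7, -0.8]
finger_gap: 44.2
```

Need z 43 plus margin; going down 52 mm.

>>> {"op": "step_arm", "data": {"claw": [0.1,0.1,0.1,0.1,0.1], "linear": [[0,0.02,0.001],[0,0.02,0],[0,0.009,0],[0,0.002,0],[0,0,0]], "spin": [0,0,0,0,0]}}

```text
time_s: 23.75
ee_pos: [564.4, 281.8, 46.5]
tool_rot: [-0.499, 0.5, -0.5, 0.501]
force: [0.8, -0.4, -0.3]
finger_gap: 43.7
```

>>> {"op": "step_arm", "data": {"claw": [0.1,0.1,0.1,0.1], "linear": [[0,0.001,0],[0,0.001,0],[0,0,0],[0,0,0]], "spin": [0,0,0,0]}}

```text
time_s: 24.15
ee_pos: [563.8, 281.6, 43.6]
tool_rot: [-0.5, 0.5, -0.5, 0.5]
force: [0.2, 0.0, -1.4]
finger_gap: 43.9
```

>>> {"op": "step_arm", "data": {"claw": [0.1,0.1,0.1], "linear": [[0,0.001,0],[0,0,0],[0,0,0]], "spin": [0,0,0]}}

```text
time_s: 24.45
ee_pos: [563.9, 281.7, 43.0]
tool_rot: [-0.5, 0.5, -0.5, 0.5]
force: [-0.7, -0.5, 5.8]
finger_gap: 43.9
```

>>> {"op": "step_arm", "data": {"claw": [0.6,0.8,1,1,1], "linear": [[0,0,0],[0,0,0],[0,0,0],[0,0,0],[0,0,0]], "spin": [0,0,0,0,0]}}

```text
time_s: 24.95
ee_pos: [563.7, 281.5, 42.1]
tool_rot: [0.5, -0.5, 0.5, -0.5]
force: [0.3, -0.2, -0.3]
finger_gap: 85.3
```

>>> {"op": "step_arm", "data": {"claw": [1,1,1,1,1], "linear": [[0,-0.015,0],[0,-0.03,0],[0,-0.03,0],[0,-0.03,0],[0,-0.025,0]], "spin": [0,0,0,0,0]}}

```text
time_s: 25.45
ee_pos: [564.0, 281.6, 174.1]
tool_rot: [-0.5, 0.5, -0.5, 0.5]
force: [0.9, 0.3, 0.4]
finger_gap: 85.6
```

>>> {"op": "step_arm", "data": {"claw": [1,1,1,1,1], "linear": [[0.03,0,0.001],[0.045,0,0.001],[0.045,0,0.001],[0.045,0,0.001],[0.045,0,0.001]], "spin": [0,0,0,0,0]}}

```text
time_s: 25.95
ee_pos: [568.4, 69.9, 172.4]
tool_rot: [-0.5, 0.5, -0.5, 0.5]
force: [0.0, -0.1, -0.5]
finger_gap: 85.2
```

>>> {"op": "step_arm", "data": {"claw": [1,1,1,1,1], "linear": [[0.045,0,0.001],[0.045,0,0.001],[0.045,0,0.001],[0.045,0,0],[0.045,0,0]], "spin": [0,0,0,0,0]}}

```text
time_s: 26.45
ee_pos: [571.5, -155.3, 172.4]
tool_rot: [0.5, -0.5, 0.5, -0.5]
force: [1.0, -0.1, -0.1]
finger_gap: 85.5
```

>>> {"op": "step_arm", "data": {"claw": [1,1,1,1,1], "linear": [[0.04,0,0],[0.027,0,0],[0,0.03,0],[0,0.03,0],[0,0,0]], "spin": [0,0,0,0,0]}}

```text
time_s: 26.95
ee_pos: [568.8, -219.7, 108.3]
tool_rot: [-0.501, 0.503, -0.497, 0.499]
force: [-1.1, 1.0, -0.5]
finger_gap: 85.6
```

>>> {"op": "step_arm", "data": {"claw": [1,1], "linear": [[0,0,0],[0,0,0]], "spin": [0,0]}}

```text
time_s: 27.15
ee_pos: [572.8, -220.7, 114.0]
tool_rot: [0.5, -0.499, 0.501, -0.501]
force: [-0.2, -1.0, 0.6]
finger_gap: 85.4
```

>>> {"op": "step_arm", "data": {"claw": [1,1,1,1,1], "linear": [[0,0.02,-0.001],[0,0.035,0],[0,0.031,0],[0,0,0],[0,0,0]], "spin": [0,0,0,0,0]}}

```text
time_s: 27.65
ee_pos: [571.8, -220.7, 27.8]
tool_rot: [0.5, -0.499, 0.501, -0.5]
force: [-0.5, -1.2, -0.1]
finger_gap: 85.5
```

>>> {"op": "step_arm", "data": {"claw": [0.7,0.5,0.3,0.1,0.0], "linear": [[0,0,0],[0,0,0],[0,0,0],[0,0,0],[0,0,0]], "spin": [0,0,0,0,0]}}

```text
time_s: 28.15
ee_pos: [571.5, -220.8, 27.8]
tool_rot: [0.5, -0.499, 0.501, -0.5]
force: [-0.8, 0.0, 5.4]
finger_gap: 34.2
```

>>> {"op": "step_arm", "data": {"claw": [0.0,0.0,0.0], "linear": [[0,0,0],[0,0,0],[0,0,0]], "spin": [0,0,0]}}

```text
time_s: 28.45
ee_pos: [571.5, -220.8, 27.8]
tool_rot: [0.5, -0.499, 0.501, -0.5]
force: [-1.0, 0.8, 5.4]
finger_gap: 34.1
```

>>> {"op": "step_arm", "data": {"claw": [0,0,0,0,0], "linear": [[0,-0.015,0],[0,-0.03,0],[0,-0.04,0],[0,-0.045,0],[0,-0.03,0]], "spin": [0,0,0,0,0]}}

```text
time_s: 28.95
ee_pos: [571.4, -220.8, 189.8]
tool_rot: [0.499, -0.499, 0.501, -0.501]
force: [0.4, 0.2, -0.0]
finger_gap: 34.3
```

>>> {"op": "step_arm", "data": {"claw": [0,0,0,0,0], "linear": [[-0.02,0,-0.005],[-0.035,0,-0.01],[-0.045,0,-0.011],[-0.045,0,-0.012],[-0.045,0,-0.012]], "spin": [0,0,0,0,0]}}

```text
time_s: 29.45
ee_pos: [518.9, -28.5, 185.3]
tool_rot: [-0.5, 0.501, -0.5, 0.499]
force: [-0.0, 0.7, 0.3]
finger_gap: 34.1
```

>>> {"op": "step_arm", "data": {"claw": [0,0,0,0,0], "linear": [[-0.045,0,-0.012],[-0.045,0,-0.012],[-0.045,0,-0.012],[-0.045,0,-0.012],[-0.045,0,-0.012]], "spin": [0,0,0,0,0]}}

```text
time_s: 29.95
ee_pos: [458.7, 196.2, 185.5]
tool_rot: [0.501, -0.5, 0.5, -0.499]
force: [0.2, -0.2, 0.1]
finger_gap: 34.5
```

>>> {"op": "step_arm", "data": {"claw": [0,0,0,0,0], "linear": [[-0.045,0,-0.012],[-0.03,0,-0.006],[-0.019,0,-0.003],[0,0.02,0],[0,0.03,0]], "spin": [0,0,0,0,0]}}

```text
time_s: 30.45
ee_pos: [439.4, 290.0, 136.3]
tool_rot: [-0.499, 0.499, -0.5, 0.501]
force: [-0.1, 1.1, -0.2]
finger_gap: 34.0
```

>>> {"op": "step_arm", "data": {"claw": [0,0,0,0], "linear": [[0,0.03,0],[0,0,0],[0,0,0],[0,0,0]], "spin": [0,0,0,0]}}

```text
time_s: 30.85
ee_pos: [440.4, 289.1, 107.6]
tool_rot: [-0.499, 0.5, -0.5, 0.501]
force: [-0.0, -0.2, 0.2]
finger_gap: 34.1
```

Target z is 32.8, so down 72 mm, then creep.

>>> {"op": "step_arm", "data": {"claw": [0,0,0,0,0], "linear": [[0.001,0.02,0],[0,0.025,0],[0,0.018,0],[0,0.009,0],[0,0,0]], "spin": [0,0,0,0,0]}}

```text
time_s: 31.35
ee_pos: [439.8, 287.5, 34.4]
tool_rot: [0.5, -0.5, 0.5, -0.5]
force: [0.3, -0.7, 0.3]
finger_gap: 34.3
```

>>> {"op": "step_arm", "data": {"claw": [0,0,0,0], "linear": [[0,0.001,0],[0,0,0],[0,0,0],[0,0,0]], "spin": [0,0,0,0]}}

```text
time_s: 31.75
ee_pos: [440.0, 287.7, 33.9]
tool_rot: [-0.5, 0.5, -0.5, 0.5]
force: [1.2, -0.1, -0.3]
finger_gap: 34.2
```

>>> {"op": "step_arm", "data": {"claw": [0,0,0], "linear": [[0,0.001,0],[0,0.0005,0],[0,0,0]], "spin": [0,0,0]}}

```text
time_s: 32.05
ee_pos: [439.9, 287.7, 32.8]
tool_rot: [-0.5, 0.5, -0.5, 0.5]
force: [-1.8, -0.8, 6.5]
finger_gap: 34.0
```

Contact. Release, rise and retreat along +y, away from the cups, for a clear view.

>>> {"op": "step_arm", "data": {"claw": [0.5,0.75,1,1,1], "linear": [[0,0,0],[0,0,0],[0,0,0],[0,0,0],[0,0,0]], "spin": [0,0,0,0,0]}}

```text
time_s: 32.55
ee_pos: [439.6, 287.5, 31.6]
tool_rot: [0.5, -0.5, 0.5, -0.5]
force: [-0.3, 0.0, 0.0]
finger_gap: 85.1
```

>>> {"op": "step_arm", "data": {"claw": [1,1,1,1,1], "linear": [[0,-0.015,0],[0,-0.035,0],[0,-0.045,0],[0,-0.045,0],[0,-0.045,0]], "spin": [0,0,0,0,0]}}

```text
time_s: 33.05
ee_pos: [439.4, 287.3, 218.5]
tool_rot: [0.5, -0.5, 0.5, -0.5]
force: [1.0, 0.9, -1.0]
finger_gap: 85.7
```

>>> {"op": "step_arm", "data": {"claw": [1,1,1,1,1], "linear": [[0.045,0,0],[0.045,0,0],[0.045,0,0],[0.045,0,0],[0.045,0,0]], "spin": [0,0,0,0,0]}}

```text
time_s: 33.55
ee_pos: [439.3, 60.9, 216.9]
tool_rot: [-0.5, 0.5, -0.5, 0.5]
force: [0.9, -0.2, 0.4]
finger_gap: 85.8
```

>>> {"op": "step_arm", "data": {"claw": [1,1,1,1,1], "linear": [[0.045,0,0],[0.045,0,0],[0.045,0,0],[0,0,0],[0,0,0]], "spin": [0,0,0,0,0]}}

```text
time_s: 34.05
ee_pos: [439.4, -73.2, 216.7]
tool_rot: [-0.499, 0.501, -0.501, 0.499]
force: [-0.7, -0.0, -0.3]
finger_gap: 85.4
```

```bash
python3 - <<'E'
from fit import *
it={"cup_66":((419,161),33,23,107),"cup_56":((553,145.5),28,23,91),"cup_46":((564,281.5),23,23,77),"cup_36":((440,287.7),18,23,65)}
it.update({k:(v,DZ[k],16,23) for k,v in D.items()})
it["vase"]=((557,-121),32,18,60); it["jar"]=((453,-121),31,18,60)
a=looked(it,"top");b=looked(it,"scene");c=looked(it,"wrist")
cv2.imwrite("pics/end.png",np.vstack([cv2.resize(a["frame"][120:310,100:360],None,fx=2,fy=1.5)[:,:],cv2.resize(b["frame"][130:260,220:480],None,fx=2,fy=2)]))
cv2.imwrite("pics/endw.png",c["frame"])
E
```

```text
top cup_66 [419.5 162.5] iou 0.93
top cup_56 [554.8 144.8] iou 0.94
top cup_46 [566.4 280.8] iou 0.90
top cup_36 [443.5 285.6] iou 0.82
top disc_60 [439.3 287.5] iou 0.41
top disc_74 [562.9 275.5] iou 0.37
top disc_88 [553.5 145.4] iou 0.37
top disc_102 [421.  159.8] iou 0.37
top vase [ 563.2 -118.7] iou 0.88
top jar [ 458.8 -128.7] iou 0.54
scene cup_66 [417.1 162.4] iou 0.81
scene cup_56 [554.8 142.4] iou 0.90
scene cup_46 [564.8 279.7] iou 0.91
scene cup_36 [439.2 287.5] iou 0.81
scene disc_60 [438.4 289.1] iou 0.35
scene disc_74 [560.4 280.2] iou 0.31
scene disc_88 [553.7 145.1] iou 0.47
scene disc_102 [410.3 162.1] iou 0.15
scene vase [ 543.5 -115.5] iou 0.73
scene jar [ 425.1 -117.5] iou 0.50
wrist cup_66 [419. 161.] iou 0.00
wrist cup_56 [553.  145.5] iou 0.00
wrist cup_46 [564.  281.5] iou 0.00
wrist cup_36 [440.  287.7] iou 0.00
wrist disc_60 none
wrist disc_74 none
wrist disc_88 none
wrist disc_102 none
wrist vase [ 567.7 -122.9] iou 0.76
wrist jar [ 451.7 -122.5] iou 0.98
```

View pics/end.png

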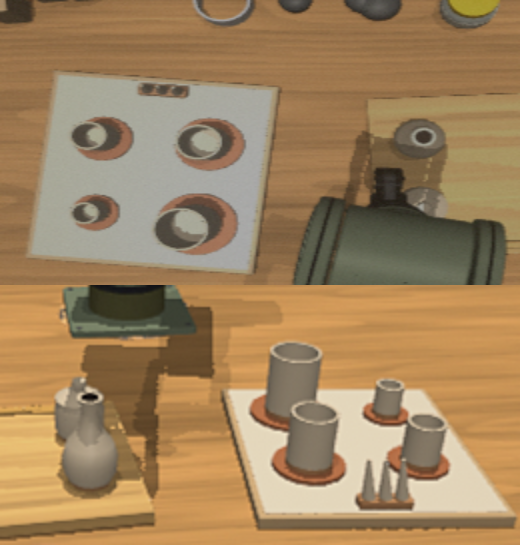

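View pics/endw.png

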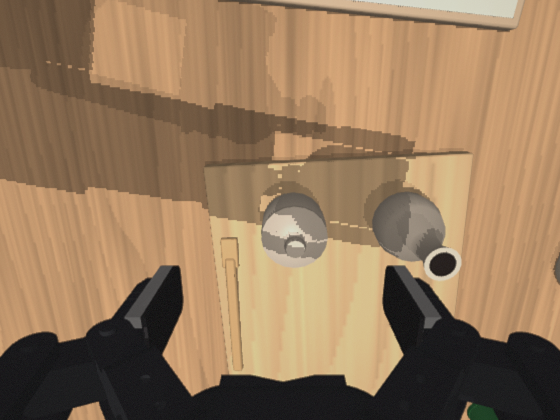

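All four cups stand on their own discs with the disc showing all round, and the vase and jar are upright. The retreat actually went to −y, with the tool high above the board, not to +y as I said. The gripper touches nothing, so I'm handing in.

```bash
python3 -c "
from h import *
s=state();print(s['time_s'],s['force'],s['ee_pos']);print(finish_job())"
```

```text
34.8 [ 0.66917777  0.05649995 -0.07941691] [439.68034389 -72.44390202 216.80317049]
the job is handed in; nothing more can be done
None
```

I moved all four white cups to the discs of their size, lowered each until the wrist force showed contact, then released. I handed the job in at about 35 s of the 128 s allowed; the hand-in reports no verdict.

**Cups:** In the final top and scene pictures every cup stands upright with its disc showing all round. The fitted cup centres lie within about 5 mm of the disc centres I measured before loading.

**Weaker checks:**
- **Discs:** once covered by the cups they fitted poorly, so I used the earlier measurements. I judged uprightness by eye.
- **Vase and jar:** their outline fits were crude and scattered, up to about 28 mm off in the scene view, where the fits were poor. In the wrist view the jar fitted well and had not moved. Both look upright and in place in the pictures, and the arm never came near them.
- **Wrist view:** the last wrist picture did not show the kiln shelf, so it adds nothing on the cups.
- **Retreat:** the arm withdrew toward −y over the ware board, not +y as I had announced. It stayed about 217 mm up, well clear of everything.

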